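# Set and hold a bonded-in rod in a drilled post

### The job

Take the wire brush out of the drilled hole in the timber post stub and hang it by the eye of its handle on the free hook of the tool stand. Then take the threaded rod with the red depth band from the drilled block, lower it into that hole without touching the wood, and finish holding it there in the gripper, upright and centred with an even gap all round and the middle of the red band level with the top of the wood, so that the resin can be injected around it. Leave the spare rod, the resin cartridge, the hammer and the nut tray where they are.

Things in the scene. Friction and masses are not known exactly. Their poses are not given: they have to be found in the camera images.
- post: laminated timber post stub, 120 x 120 x 130 mm tall, fixed by a steel angle bracket on its -x and +x faces (60 mm tall, reaching out 45 mm at the foot). Origin: centre of its underside; z up. A vertical bore, 22 mm diameter, 100 mm deep, goes down from the centre of its top; the flat bottom is 30 mm above the bench. The wire brush stands in it at the start.
- bore (a point): centre of the bore's mouth, on the axis of the bore, level with the post's top face (130 mm above the bench); axes as post.
- brush: loose rigid wire brush, 186 mm, 90 g, starts upright on the bore's bottom. Origin: its lower end; z towards the handle. Bristles 20 mm diameter, z 0-70; shank 6 mm; flat orange handle z 118-186, 34 mm wide (y), 14 mm thick (x), with an eye, a window right through along x: 22 mm wide (y), z 142-178, 6 mm uprights beside it, an 8 mm bar above. Same after half a turn about z.
- brush_eye (a point): centre of the opening of the brush's hanging eye (160 mm above the brush's lower end); axes as brush.
- toolstand: blue plywood tool stand, fixed: base 150 x 160 x 14 mm, upright board 160 mm wide (y), 18 mm thick, top at 240 mm, its front face at x = +11 mm. Origin on the bench; x points from the hook's tip to the board. A bare steel hook (the free hook) stands out of the front face; 80 mm to its +y side a fixed spanner hangs flat on a short pin, at most 20 mm off the board.
- hook (a point): on the free hook's axis, midway along its straight part; axes as toolstand. Level 8 mm round bar, 215 mm above the bench, along x: from the board (45 mm to +x) to 45 mm to -x, then turned up to a tip 55 mm to -x, its axis ending 12 mm higher. A tool slips on over the tip along +x. With the brush hung, its eye centre is about 14 mm below this axis.
- rodblock: timber block 170 (x) x 70 (y) x 55 mm tall, screwed to the bench; fixed. Origin: centre of its underside. It has two upright 14 mm holes, 45 mm deep, on its x axis, 45 mm either side of the centre; a rod stands in each, the banded one in either hole.
- rod: the rod to set: M12 threaded rod, silvery steel, 12 mm diameter, 180 mm long, 140 g, with a band of red tape 14 mm tall around it. Starts upright in the block, its lower end 10 mm above the bench, its top at 190 mm. Origin: centre of its lower end; z along it, upwards.
- rod_tip (a point): centre of the rod's lower end, the end that goes into the bore.
- rod_band (a point): on the rod's axis at the middle of its red depth band, 80 mm above its lower end and 100 mm below its top.
- spare: bystander: spare threaded rod of the same size without a band and brass-yellow plated, upright in the other hole of the block. Origin: centre of its lower end.
- cartridge: bystander: standing resin cartridge, white with a green sleeve and a red cap, 51 mm diameter, 196 mm tall, loose. Origin: centre of its underside.
- hammer: bystander: hammer with a wooden handle, 260 mm long along its x axis, lying loose on the bench, head at +x. Origin: on the bench at mid-length.
- nutbox: bystander: open blue plastic tray of nuts and washers, 110 x 80 x 35 mm, loose. Origin: centre of its underside.

How it is judged:
By the outcome, as a careful person would: the job done as asked, in the order asked, and still so for the second after the job is handed in, while the arm keeps its last pose, push and grip.
It also fails if it takes over 64 s, if anything falls off the work surface, if the arm or the gripper's body presses on something with over 40 N, if the wrist force passes 120 N, or if a joint passes its speed limit or range.

### The arm

A 6-joint arm with a two-finger parallel gripper is mounted at the origin on the work surface. World frame = base frame: x ahead of the robot, y to its left, z up, the work surface at z = 0. Lengths are in m, angles in rad, forces in N, time in s.
With the tool pointing down it reaches from about 0.325 to 0.75 m from the base axis. Payload 7.6 kg.
Tool frame: the origin (TCP) lies where the fingers leave the gripper's body, on its centre line; the fingertips stand 73 mm ahead of it and the grasp point (between the pads) lies 54 mm ahead of it (tip_extent is the distance from the TCP to the fingertips, in m); z points along the fingers, y is the line along which they close (so a half turn about z gives the same grasp; the last joint's range is limited). The gripper opens to 85 mm and grips with 20 to 120 N. Pads are 22 mm wide; open, the fingers measure 114 mm over their backs; the gripper's body (76 mm by 85 mm) begins 54 mm behind the grasp point. The pads swing forward as they close: fully open they stand 13 mm farther back than shut.
Start: joints at [-1.366, 0.052, 1.401, -0, 1.689, -0.07], TCP at [0.142, -0.505, 0.304] pointing down, gripper open.
Joint ranges: [-2.9, 2.9], [-0.91, 2.17], [0.12, 2.37], [-1.06, 4.2], [0.26, 2.73], [-2.93, 2.93]. Speed limits (rad/s): [2.57, 2.57, 3.01, 3.14, 3.14, 3.14].

### API

Orientations are given as a unit quaternion [x, y, z, w].
In Python, from rig import get_obs, snapshot, sign_off, tip_extent gives the robot as it stands.
- The arm moves only by the tool jog_arm, never from a script. Its argument "plan" is a list of rows, each an object of numbers: "gripper": the closure, from 0 (fully open) to 1 (shut); "tx", "ty", "tz": the shift along the tool's x, y, z in mm; "twist": the turn about the tool's z in rad. A call has 1 to 5 rows; each row is the pose to reach, as a shift and turn from the pose commanded when the call began, along the tool's axes at that moment; what a row does not reach only later rows make up. A row lasts 1/12 s, in which the tool goes at most 41.7 mm and 7.16 degrees, less where a joint would pass 70% of its speed; a pose out of reach is approached as far as the arm can. A call with a gripper value outside its range is refused whole. The fingers move at their own pace and stop on an object; "newtons" is the grip in N (left out, the last holds). Time passes only in rows, so rows that repeat a pose let the fingers close. It gives the time, the measured TCP pose, the force, the opening and the grip force at its end, in the units of the state.
- get_obs(): the state, without advancing time (a new reading comes with each control period).
- snapshot(name): name is "scene" or "top" or "wrist"; returns a dict with "image" (400x640x3 uint8, red, green, blue), "camera_matrix" (3x3 intrinsics, pixels), "R" (3x3) and "t" (3): a world point X has camera coordinates R X + t; the wrist camera has in their place "T_tool_cam" (4x4, takes a point from camera to tool coordinates, whose origin is the TCP and whose axes are the flange's). Camera axes: x right, y down, z forward; pixel columns grow to the right and rows downward; lengths in m; the calibration is good to about 2 mm. A picture is of the moment at which its call begins: read the wrist's pose just before it. There is no depth.
- sign_off(): hands the job in; it is judged then, once.
The state is a dict: "clock": time; "qpos": joint angles; "qd": joint speeds; "tau": joint torques, N m; "tcp_pos": TCP position; "tcp_rot": TCP orientation; "contact_force": force on the tool from outside, world axes, zero at the start; "moment": the same for the moment, N m; "opening": finger opening in m; "finger_force": force on a finger pad.
Only numpy, scipy, OpenCV 4.12 (cv2) and the standard library are available. Lean on these libraries where they do the work, as an engineer would, in place of code of your own. Each camera call takes 0.05 s, during which the arm holds its last target. There are 200 camera calls.

## Working session

There is one attempt and no reset: what is moved stays moved. The work goes in short steps, Python scripts to look and compute and a tool call to move; the robot and the scene stay as the last step left them, time stands still between calls to the robot, and variables do not carry over. Pictures are saved under pics/ and viewed, at most 10 in all, crops included, and the job is handed in when it is done.

Besides the shell and the picture viewer there is one more tool, called after "Call:" as a command line: name --argument value ..., lists and objects as JSON in quotes. jog_arm: Moves the arm, as the interface text tells. Its arguments: {"type":"object","properties":{"plan":{"type":"array","items":{"type":"object","properties":{"gripper":{"type":"number"},"tx":{"type":"number"},"ty":{"type":"number"},"tz":{"type":"number"},"twist":{"type":"number"}}}},"newtons":{"type":"number"}},"required":["plan"]}

```bash
ls; mkdir -p pics; python3 - <<'E'
from rig import get_obs, snapshot, tip_extent
import cv2,pickle
o=get_obs();print(o)
for n in("scene","top"):
    s=snapshot(n);pickle.dump(s,open(f'{n}0.pkl','wb'));cv2.imwrite(f'pics/{n}0.png',s['image'][:,:,::-1]);print(s['camera_matrix'],s['R'],s['t'])
E
```

```text
pics
{'clock': 0.0, 'qpos': array([-1.36631533e+00,  5.28141578e-02,  1.40172526e+00,  2.27602401e-06,
        1.68859869e+00, -7.02801101e-02]), 'qd': array([-0.00022122, -0.00178355,  0.00161973, -0.00026519,  0.00056924,
        0.00119283]), 'tau': array([-1.07095620e-03, -3.81665468e+01, -3.60188341e+01, -8.82585277e-05,
        6.00927320e-03, -3.01639204e-06]), 'tcp_pos': array([ 0.14243562, -0.50511292,  0.3030839 ]), 'tcp_rot': array([ 9.90577811e-01,  1.36948910e-01, -5.06836156e-05, -7.71062023e-04]), 'contact_force': array([ 0.45310211, -0.12325612, -0.10620232]), 'moment': array([-0.0031795 ,  0.01861529,  0.00385776]), 'finger_force': 0.0, 'opening': 0.0856214235778304}
[[482.80365334   0.         320.65569286]
 [  0.         482.80365334 193.92128388]
 [  0.           0.           1.        ]] [[ 0.49914296  0.86638577  0.01523175]
 [ 0.52629404 -0.28915089 -0.79962888]
 [-0.6883828   0.4071455  -0.6003013 ]] [-0.28992328 -0.18372283  1.719411  ]
[[363.34759749   0.         322.12809016]
 [  0.         363.34759749 204.2242239 ]
 [  0.           0.           1.        ]] [[-0.02442947 -0.99958307  0.01539142]
 [-0.99454285  0.02273847 -0.10182087]
 [ 0.10142844 -0.01779486 -0.99468368]] [0.0068802  0.58809974 1.24171403]
```

View pics/scene0.png

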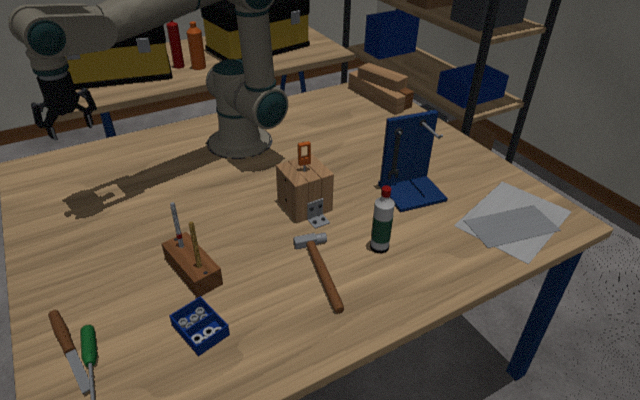

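View pics/top0.png

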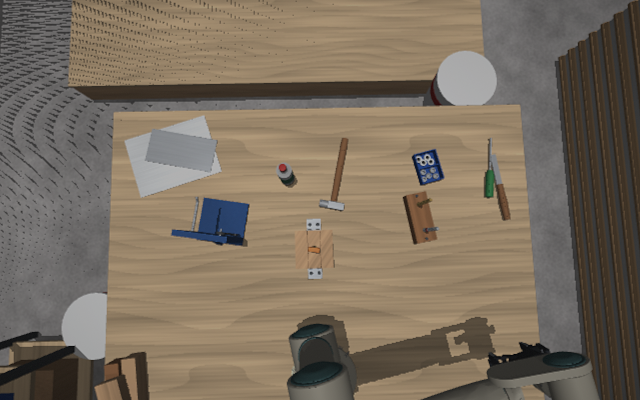

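The scene view shows the post with brush (304,152), stand (410,160), hook (430,130), banded rod (178,225) and spare (195,245). In the top view the brush is at (314,250), the hook at (197,210) and the block at (420,218).

```bash
python3 - <<'E'
import cv2,pickle,numpy as np
S={n:pickle.load(open(n+'0.pkl','rb'))['image'][:,:,::-1] for n in('scene','top')}
# tiles 66x75 px scale 4
T=[('top',168,188,4),('top',285,210,4),('top',392,180,4),('scene',382,103,4),('scene',272,130,4),('scene',158,200,4)]
rows=[]
for i in (0,3):
    rows.append(np.hstack([cv2.resize(np.ascontiguousarray(S[n][y:y+75,x:x+66]),None,fx=4,fy=4,interpolation=cv2.INTER_CUBIC) for n,x,y,_ in T[i:i+3]]))
im=np.vstack(rows);im=np.clip(im*1.6,0,255).astype('uint8')
cv2.imwrite('pics/c1.png',im)
E
```

```text
(no output)
```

View pics/c1.png

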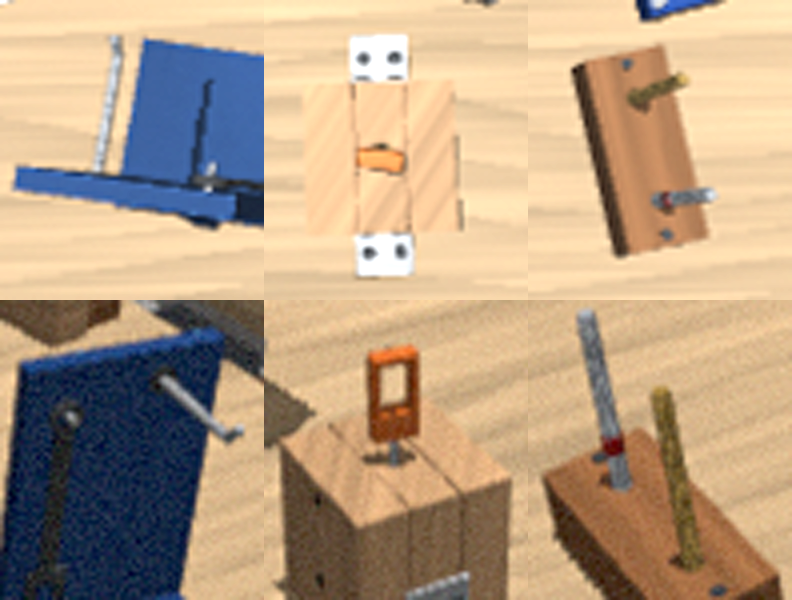

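The crop shows hook tip/root, brush handle top, and rod tops clearly; the banded rod is the one nearer the robot (−x). Triangulating from pixels read off.

```bash
cat > h.py <<'E'
import numpy as np,pickle,cv2
from scipy.optimize import least_squares
from scipy.spatial.transform import Rotation as Ro
def proj(s,X):
    c=s['R']@X+s['t'];p=s['camera_matrix']@c;return p[:2]/p[2]
def tri(obs,z=None,w=.002):
    f=lambda X:np.concatenate([(proj(s,X)-np.array(p)) for s,p in obs]+([[(X[2]-z)/w]] if z else []))
    r=least_squares(f,[.5,0,.1]);return r.x,r.fun
def wcam(o,s):
    "wrist snapshot -> dict with world R,t"
    T=np.eye(4);T[:3,:3]=Ro.from_quat(o['tcp_rot']).as_matrix();T[:3,3]=o['tcp_pos']
    M=np.linalg.inv(T@s['T_tool_cam']);return dict(s,R=M[:3,:3],t=M[:3,3])
def plan(o,xy,z=None,yaw=None):
    "shift in tool axes mm and twist (rad) to reach world TCP xyz and tool-x yaw"
    R=Ro.from_quat(o['tcp_rot']).as_matrix();d=np.r_[xy,o['tcp_pos'][2] if z is None else z]-o['tcp_pos']
    y0=np.arctan2(R[1,0],R[0,0]);tw=0 if yaw is None else -((yaw-y0+np.pi/2)%np.pi-np.pi/2)
    return np.round(R.T@d*1000,1),round(tw,3)
E
python3 - <<'E'
from h import *
S,T=[pickle.load(open(n+'0.pkl','rb')) for n in('scene','top')]
for n,a,b,z in [('hooktip',(441.25,136.25),(197,197.5),.227),('hookroot',(422.5,123),(193,230.5),.215),('brushtop',(304.25,142.5),(314.5,249.25),.216),('rodtop',(172.5,203.5),(437.5,228.75),.19),('sparetop',(190.5,222.5),(431,199.5),.19)]:
    for zz in(None,z):
        x,r=tri([(S,a),(T,b)],zz);print(n,x.round(4),r.round(1))
E
```

```text
hooktip [0.5972 0.3655 0.228 ] [-0.5  0.1 -0.5 -0.3]
hooktip [0.5971 0.3658 0.2272] [-0.5  0.3 -0.5 -0.2  0.1]
hookroot [0.5013 0.3796 0.2191] [-0.8  0.1 -0.7 -0.5]
hookroot [0.5004 0.3811 0.2159] [-0.7  0.9 -0.8 -0.1  0.4]
brushtop [0.4379 0.0247 0.2219] [-1.   0.  -0.9 -0.5]
brushtop [0.4362 0.0256 0.2174] [-1.   1.1 -1.2  0.1  0.7]
rodtop [ 0.4895 -0.351   0.1918] [-0.7 -0.1 -0.9 -0.3]
rodtop [ 0.4889 -0.351   0.1905] [-0.7  0.2 -1.  -0.1  0.2]
sparetop [ 0.5791 -0.3359  0.194 ] [-0.5 -0.1 -0.7 -0.3]
sparetop [ 0.5778 -0.3359  0.1911] [-0.5  0.6 -1.   0.3  0.6]
```

Call:
jog_arm --plan '[{"tx": 28,"ty": -28,"tz": -10},{"tx": 56,"ty": -57,"tz": -20},{"tx": 85,"ty": -86,"tz": -30},{"tx": 113,"ty": -115,"tz": -40},{"tx": 142,"ty": -143,"tz": -47}]'

```text
schema error: expected keys gripper, tx, ty, tz, twist
```

Call:
jog_arm --plan '[{"tx": 28,"ty": -28},{"tx": 56,"ty": -57},{"tx": 85,"ty": -86},{"tx": 113,"ty": -115},{"tx": 142,"ty": -143}]'

```text
schema error: expected keys gripper, tx, ty, tz, twist
```

Call:
jog_arm --plan '[{"tx": 28,"ty": -28,"twist": 0.055},{"tx": 56,"ty": -57,"twist": 0.11},{"tx": 85,"ty": -86,"twist": 0.165},{"tx": 113,"ty": -115,"twist": 0.22},{"tx": 142,"ty": -143,"twist": 0.275}]'

```text
schema error: expected keys gripper, tx, ty, tz, twist
```

Call:
jog_arm --plan '[{"tx": 0},{"tx": 0}]'

```text
schema error: expected keys gripper, tx, ty, tz, twist
```

```bash
cat > w.py <<'E'
import sys
from rig import get_obs,snapshot
from h import *
n=sys.argv[1]; o=get_obs(); s=wcam(o,snapshot('wrist')); pickle.dump((o,s),open(n+'.pkl','wb'))
cv2.imwrite(f'pics/{n}.png',np.clip(s['image'][:,:,::-1]*1.4,0,255).astype('uint8'))
print(o['clock'],o['tcp_pos'].round(4),o['tcp_rot'].round(4),o['opening'],o['qpos'].round(3),s['T_tool_cam'].round(3))
E
python3 w.py w1
```

```text
0.1 [ 0.1424 -0.5051  0.3031] [ 9.906e-01  1.369e-01 -1.000e-04 -7.000e-04] 0.08548169713776893 [-1.366  0.053  1.402 -0.     1.689 -0.07 ] [[ 0.001 -0.945 -0.326  0.084]
 [ 1.     0.001  0.001  0.   ]
 [-0.    -0.326  0.945 -0.07 ]
 [ 0.     0.     0.     1.   ]]
```

View pics/w1.png

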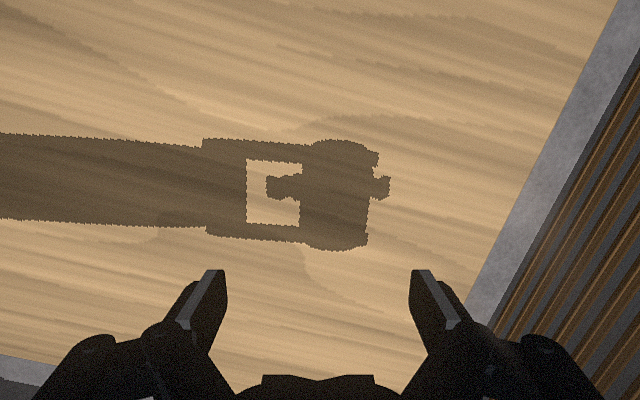

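The wrist view shows only table, with the fingertips near (220,275) and (415,275). The moves were refused because every row needs all the keys.

Call:
jog_arm --plan '[{"gripper": 0,"twist": 0,"tx": 28,"ty": -28,"tz": -10},{"gripper": 0,"twist": 0,"tx": 56,"ty": -57,"tz": -20},{"gripper": 0,"twist": 0,"tx": 85,"ty": -86,"tz": -30},{"gripper": 0,"twist": 0,"tx": 113,"ty": -115,"tz": -40},{"gripper": 0,"twist": 0,"tx": 142,"ty": -143,"tz": -47}]'

```text
clock: 0.57
tcp_pos: [0.2406, -0.3274, 0.3515]
tcp_rot: [0.991, 0.137, 0.0, 0.0]
contact_force: [0.9, -0.5, 0.4]
opening: 0.0854
finger_force: 0.0
```

Call:
jog_arm --plan '[{"gripper": 0,"twist": 0,"tz": 0,"tx": 28,"ty": -28},{"gripper": 0,"twist": 0,"tz": 0,"tx": 56,"ty": -57},{"gripper": 0,"twist": 0,"tz": 0,"tx": 85,"ty": -86},{"gripper": 0,"twist": 0,"tz": 0,"tx": 113,"ty": -115},{"gripper": 0,"twist": 0,"tz": 0,"tx": 142,"ty": -143}]'

```text
clock: 0.98
tcp_pos: [0.3384, -0.151, 0.3509]
tcp_rot: [0.991, 0.137, 0.0, 0.0]
contact_force: [1.0, 0.0, 0.4]
opening: 0.0856
finger_force: 0.0
```

Call:
jog_arm --plan '[{"gripper": 0,"tz": 0,"tx": 28,"ty": -28,"twist": 0.055},{"gripper": 0,"tz": 0,"tx": 56,"ty": -57,"twist": 0.11},{"gripper": 0,"tz": 0,"tx": 85,"ty": -86,"twist": 0.165},{"gripper": 0,"tz": 0,"tx": 113,"ty": -115,"twist": 0.22},{"gripper": 0,"tz": 0,"tx": 142,"ty": -143,"twist": 0.275}]'

```text
clock: 1.4
tcp_pos: [0.4364, 0.0254, 0.3508]
tcp_rot: [1.0, -0.001, 0.0, 0.0]
contact_force: [1.2, -0.5, -0.4]
opening: 0.0857
finger_force: 0.0
```

Call:
jog_arm --plan '[{"gripper": 0,"twist": 0,"tz": 0,"ty": 0,"tx": 0},{"gripper": 0,"twist": 0,"tz": 0,"ty": 0,"tx": 0}]'

```text
clock: 1.57
tcp_pos: [0.4364, 0.0248, 0.3501]
tcp_rot: [1.0, 0.002, -0.001, 0.0]
contact_force: [-1.1, -0.8, 0.2]
opening: 0.0854
finger_force: 0.0
```

```bash
python3 w.py w2
```

```text
1.5667 [0.4364 0.0248 0.3501] [ 1.e+00  2.e-03 -1.e-03  1.e-04] 0.08543287789072543 [-0.028 -0.204  1.552 -0.     1.795  1.539] [[ 0.001 -0.945 -0.326  0.084]
 [ 1.     0.001  0.     0.001]
 [ 0.    -0.326  0.945 -0.07 ]
 [ 0.     0.     0.     1.   ]]
```

View pics/w2.png

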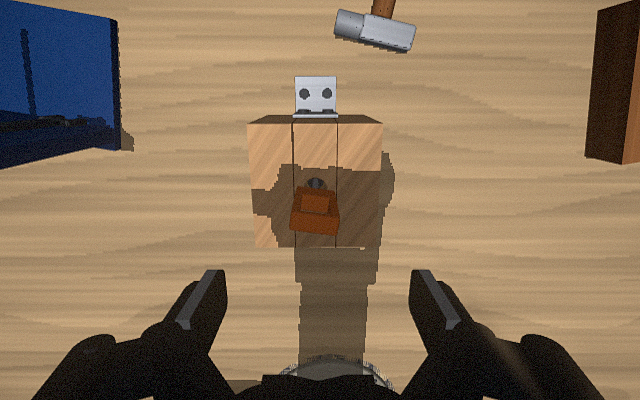

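The wrist view shows the handle top bar with corners about (293,209), (340,214), (338,236), (289,230), the bore rim near (316,184), and post top corners (247,124), (383,121), (380,247), (257,247).

```bash
cat >> h.py <<'E'
def ray(s,p,z):
    d=s['R'].T@np.linalg.inv(s['camera_matrix'])@np.array([p[0],p[1],1.]);c=-s['R'].T@s['t'];return (c+d*(z-c[2])/d[2])[:2]
E
python3 - <<'E'
from h import *
o,s=pickle.load(open('w2.pkl','rb'))
H=[(293,209),(340,214),(338,236),(289,230)]
h=np.array([ray(s,p,.216) for p in H]);print(h.round(4),h.mean(0))
P=np.array([ray(s,p,.13) for p in [(247,124),(383,121),(380,247),(257,247)]]);print(P.round(4),P.mean(0),ray(s,(316,184),.13))
print('proj',[proj(s,np.array([*h.mean(0),z])).round() for z in(.13,.148,.172,.208)])
E
```

```text
[[0.4467 0.0408]
 [0.4432 0.0091]
 [0.4269 0.01  ]
 [0.4313 0.0439]] [0.43704305 0.02594053]
[[ 0.4947  0.0864]
 [ 0.4978 -0.0326]
 [ 0.3758 -0.0384]
 [ 0.3752  0.0844]] [0.435885   0.02492017] [0.44056282 0.02570246]
proj [array([316., 188.]), array([316., 193.]), array([315., 202.]), array([315., 218.])]
```

Call:
jog_arm --plan '[{"gripper": 0,"twist": 0.055,"tx": 0.6,"ty": -0.9,"tz": 25},{"gripper": 0,"twist": 0.105,"tx": 0.6,"ty": -0.9,"tz": 55},{"gripper": 0,"twist": 0.105,"tx": 0.6,"ty": -0.9,"tz": 80},{"gripper": 0,"twist": 0.105,"tx": 0.6,"ty": -0.9,"tz": 96},{"gripper": 0,"twist": 0.105,"tx": 0.6,"ty": -0.9,"tz": 101}]'

```text
clock: 2.03
tcp_pos: [0.4353, 0.0227, 0.247]
tcp_rot: [0.999, -0.054, -0.002, 0.0]
contact_force: [-0.0, 0.1, 0.4]
opening: 0.0853
finger_force: 0.0
```

Call:
jog_arm --plan '[{"gripper": 0.3,"twist": 0,"tx": 0,"ty": 0,"tz": 0},{"gripper": 0.5,"twist": 0,"tx": 0,"ty": 0,"tz": 0},{"gripper": 0.7,"twist": 0,"tx": 0,"ty": 0,"tz": 0},{"gripper": 1,"twist": 0,"tx": 0,"ty": 0,"tz": 0},{"gripper": 1,"twist": 0,"tx": 0,"ty": 0,"tz": 0}]' --newtons 40

```text
clock: 2.45
tcp_pos: [0.4372, 0.0243, 0.2514]
tcp_rot: [0.999, -0.053, 0.001, -0.001]
contact_force: [-0.7, 1.1, 3.6]
opening: 0.0335
finger_force: 39.2
```

Call:
jog_arm --plan '[{"gripper": 1,"twist": 0,"tx": 0,"ty": 0,"tz": 0},{"gripper": 1,"twist": 0,"tx": 0,"ty": 0,"tz": 0},{"gripper": 1,"twist": 0,"tx": 0,"ty": 0,"tz": 0}]' --newtons 40

```text
clock: 2.7
tcp_pos: [0.4372, 0.0244, 0.2513]
tcp_rot: [0.999, -0.052, 0.001, -0.0]
contact_force: [-1.0, 1.7, 5.9]
opening: 0.0334
finger_force: 39.5
```

Call:
jog_arm --plan '[{"gripper": 1,"twist": 0,"tx": 0,"ty": 0,"tz": -10},{"gripper": 1,"twist": 0,"tx": 0,"ty": 0,"tz": -38},{"gripper": 1,"twist": 0,"tx": 0,"ty": 0,"tz": -70},{"gripper": 1,"twist": 0,"tx": 0,"ty": 0,"tz": -100},{"gripper": 1,"twist": 0,"tx": 0,"ty": 0,"tz": -128}]' --newtons 40

```text
clock: 3.12
tcp_pos: [0.4363, 0.0241, 0.3801]
tcp_rot: [0.999, -0.053, 0.0, 0.0]
contact_force: [0.8, -0.2, -2.1]
opening: 0.0332
finger_force: 39.8
```

Call:
jog_arm --plan '[{"gripper": 1,"twist": 0,"tx": 10,"ty": -16,"tz": 0},{"gripper": 1,"twist": 0,"tx": 29,"ty": -48,"tz": 0},{"gripper": 1,"twist": 0,"tx": 48,"ty": -80,"tz": 0},{"gripper": 1,"twist": 0,"tx": 67,"ty": -110,"tz": 0},{"gripper": 1,"twist": 0,"tx": 87,"ty": -142,"tz": 0}]'

```text
clock: 3.53
tcp_pos: [0.5388, 0.1574, 0.3783]
tcp_rot: [0.999, -0.053, 0.0, 0.0]
contact_force: [0.2, -0.7, -0.1]
opening: 0.0337
finger_force: 39.9
```

Call:
jog_arm --plan '[{"gripper": 1,"twist": 0.01,"tx": 19,"ty": -32,"tz": 0},{"gripper": 1,"twist": 0.02,"tx": 38,"ty": -64,"tz": 0},{"gripper": 1,"twist": 0.03,"tx": 57,"ty": -96,"tz": 0},{"gripper": 1,"twist": 0.043,"tx": 75,"ty": -125,"tz": 0},{"gripper": 1,"twist": 0.043,"tx": 87,"ty": -142,"tz": 0}]'

```text
clock: 3.95
tcp_pos: [0.6402, 0.2909, 0.3765]
tcp_rot: [0.997, -0.074, -0.001, 0.001]
contact_force: [0.4, -0.9, -0.7]
opening: 0.0336
finger_force: 39.9
```

Call:
jog_arm --plan '[{"gripper": 1,"twist": 0,"tx": 0,"ty": 0,"tz": 0},{"gripper": 1,"twist": 0,"tx": 0,"ty": 0,"tz": 0}]'

```text
clock: 4.12
tcp_pos: [0.64, 0.2889, 0.3758]
tcp_rot: [0.997, -0.074, -0.001, 0.001]
contact_force: [-0.4, 0.7, -0.2]
opening: 0.0333
finger_force: 40.0
```

```bash
python3 w.py w3
```

```text
4.1167 [0.64   0.2889 0.3758] [ 0.9973 -0.0736 -0.0014  0.001 ] 0.03331452430994587 [ 3.720e-01  6.090e-01  5.770e-01 -1.000e-03  1.959e+00  2.090e+00] [[ 0.001 -0.945 -0.326  0.084]
 [ 1.     0.001  0.     0.001]
 [ 0.    -0.326  0.945 -0.07 ]
 [ 0.     0.     0.     1.   ]]
```

View pics/w3.png

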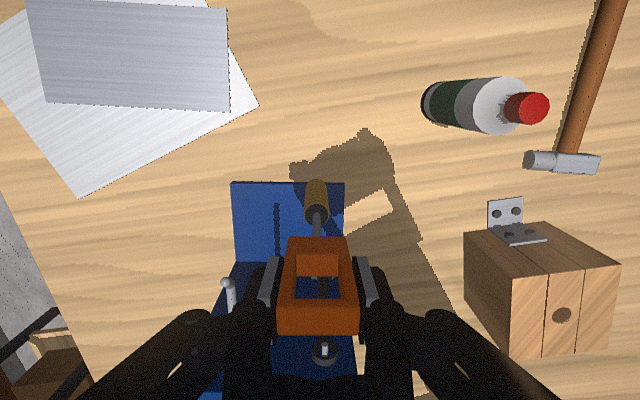

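The brush is held square. The hook tip is at (227,282), the base front edge runs (230,182)–(345,183), the empty bore is at (562,315), and the handle top corners are about (278,334), (357,332).

```bash
python3 - <<'E'
from h import *
o,s=pickle.load(open('w3.pkl','rb'));_,s2=pickle.load(open('w2.pkl','rb'))
T=pickle.load(open('top0.pkl','rb'));S=pickle.load(open('scene0.pkl','rb'))
print('f',s['camera_matrix'][0,0])
print('tip ray',ray(s,(227,281),.231),'tri',tri([(s,(227,281)),(T,(197,197.5)),(S,(441.25,136.25))]))
print('bore',ray(s,(562,315),.13))
e=ray(s,(230,182),.014)-ray(s,(345,183),.014);print('base edge yaw',np.arctan2(e[0],e[1]), np.linalg.norm(e))
R=Ro.from_quat(o['tcp_rot']).as_matrix()
def P(x,y,z): return proj(s,o['tcp_pos']+R@np.array([x,y,z])).round(1)
for g in(.165,.167,.170,.173):
    zt=lambda zb:.054+g-zb
    print(g,'top edge',P(-.007,-.017,zt(.186)),P(-.007,.017,zt(.186)),P(.007,-.017,zt(.186)),'lower end',P(0,0,zt(0)))
E
```

```text
f 322.1344276967123
tip ray [0.59831136 0.3643992 ] tri (array([0.59686524, 0.36545714, 0.22839307]), array([-0.00281585, -0.07587106, -0.51020114, -0.23062734, -0.60785937,
       -0.07159255]))
bore [0.43654041 0.02645056]
base edge yaw 0.15593991505615387 0.15916967445193772
0.165 top edge [272.8 337.6] [359.  337.7] [271.2 307.7] lower end [316.9 189.2]
0.167 top edge [273.5 334. ] [358.4 334.1] [271.9 304.5] lower end [316.9 188.6]
0.17 top edge [274.4 328.8] [357.5 328.9] [272.9 299.8] lower end [317.  187.7]
0.173 top edge [275.3 323.9] [356.7 324. ] [273.9 295.3] lower end [317.  186.8]
```

Call:
jog_arm --plan '[{"gripper": 1,"twist": 0,"tx": -6,"ty": -20,"tz": 0},{"gripper": 1,"twist": 0,"tx": -15,"ty": -50,"tz": 0},{"gripper": 1,"twist": 0,"tx": -19,"ty": -69.5,"tz": 20},{"gripper": 1,"twist": 0,"tx": -19,"ty": -69.5,"tz": 45},{"gripper": 1,"twist": 0,"tx": -19,"ty": -69.5,"tz": 70}]'

```text
clock: 4.58
tcp_pos: [0.6302, 0.36, 0.3093]
tcp_rot: [0.997, -0.074, 0.002, -0.001]
contact_force: [1.5, 0.1, -1.6]
opening: 0.0336
finger_force: 40.2
```

Call:
jog_arm --plan '[{"gripper": 1,"twist": 0,"tx": 0,"ty": 0,"tz": 13},{"gripper": 1,"twist": 0,"tx": 0,"ty": 0,"tz": 23},{"gripper": 1,"twist": 0,"tx": 0,"ty": 0,"tz": 23},{"gripper": 1,"twist": 0,"tx": 0,"ty": 0,"tz": 23}]'

```text
clock: 4.92
tcp_pos: [0.631, 0.359, 0.2865]
tcp_rot: [0.997, -0.074, 0.001, -0.0]
contact_force: [-0.4, -1.3, -0.3]
opening: 0.0341
finger_force: 40.1
```

```bash
python3 w.py w4; python3 - <<'E'
from h import *
from rig import snapshot
a=pickle.load(open('w4.pkl','rb'))[1]['image'][:,:,::-1][200:400,200:440]
s=snapshot('scene');b=s['image'][:,:,::-1][90:190,370:490]
im=np.vstack([cv2.resize(np.ascontiguousarray(x),(720,h)) for x,h in((a,0 or 300),(b,300))]) if 0 else np.hstack([cv2.resize(np.ascontiguousarray(a),(480,400)),cv2.resize(np.ascontiguousarray(b[:, 10:90]),(320,400))])
cv2.imwrite('pics/c4.png',np.clip(im*1.6,0,255).astype('uint8'))
E
```

```text
4.9167 [0.631  0.359  0.2865] [ 9.972e-01 -7.440e-02  6.000e-04 -2.000e-04] 0.034072455043573535 [ 0.467  0.664  0.677 -0.     1.8    2.186] [[ 0.001 -0.945 -0.326  0.084]
 [ 1.     0.001  0.     0.001]
 [ 0.    -0.326  0.945 -0.07 ]
 [ 0.     0.     0.     1.   ]]
```

View pics/c4.png

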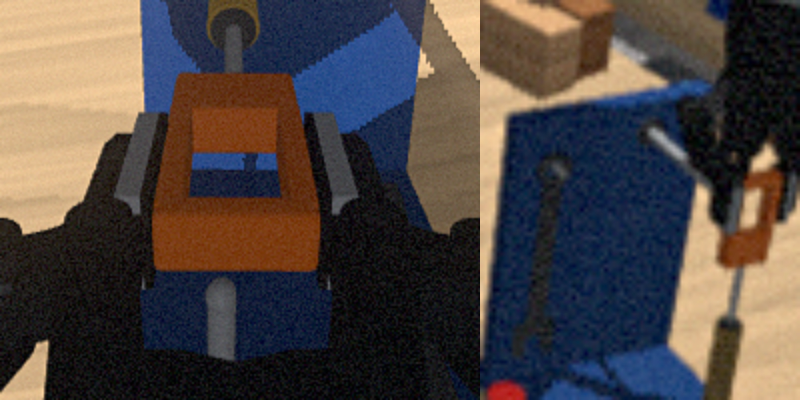

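The wrist crop shows the hook tip at full-image (310,343), about 7 px left of the eye's centre; the scene crop shows the brush in front of the tip at the right height.

```bash
python3 - <<'E'
from h import *
o,s=pickle.load(open('w4.pkl','rb'))
R=Ro.from_quat(o['tcp_rot']).as_matrix()
for p,z in [((310.5,343),.229),((311,375),.219),((317.5,335),o['tcp_pos'][2]-.035)]:
    w=np.r_[ray(s,p,z),z];print(w.round(4),(R.T@(w-o['tcp_pos'])*1e3).round(1))
E
```

```text
[0.6    0.3665 0.229 ] [-31.8  -2.8  57.5]
[0.5695 0.3713 0.219 ] [-62.7  -2.9  67.4]
[0.6236 0.3595 0.2515] [-7.5  0.6 35. ]
```

Call:
jog_arm --plan '[{"gripper": 1,"twist": 0,"tx": 0,"ty": -3.4,"tz": 4},{"gripper": 1,"twist": 0,"tx": -12,"ty": -3.4,"tz": 4},{"gripper": 1,"twist": 0,"tx": -28,"ty": -3.4,"tz": 4},{"gripper": 1,"twist": 0,"tx": -44,"ty": -3.4,"tz": 4},{"gripper": 1,"twist": 0,"tx": -58,"ty": -3.4,"tz": 4}]'

```text
clock: 5.43
tcp_pos: [0.5735, 0.3721, 0.2816]
tcp_rot: [0.997, -0.074, 0.001, -0.0]
contact_force: [-0.5, 0.1, -0.4]
opening: 0.0337
finger_force: 40.2
```

Call:
jog_arm --plan '[{"gripper": 1,"twist": 0,"tx": -14,"ty": 0,"tz": 0},{"gripper": 1,"twist": 0,"tx": -27,"ty": 0,"tz": 0},{"gripper": 1,"twist": 0,"tx": -27,"ty": 0,"tz": 6},{"gripper": 1,"twist": 0,"tx": -27,"ty": 0,"tz": 12},{"gripper": 1,"twist": 0,"tx": -27,"ty": 0,"tz": 16}]'

```text
clock: 5.85
tcp_pos: [0.5479, 0.3755, 0.2639]
tcp_rot: [0.997, -0.074, -0.0, 0.0]
contact_force: [0.0, -0.1, -1.6]
opening: 0.0334
finger_force: 40.2
```

Call:
jog_arm --plan '[{"gripper": 1,"twist": 0,"tx": 0,"ty": 0,"tz": 1},{"gripper": 1,"twist": 0,"tx": 0,"ty": 0,"tz": 2},{"gripper": 1,"twist": 0,"tx": 0,"ty": 0,"tz": 2}]'

```text
clock: 6.1
tcp_pos: [0.548, 0.3754, 0.2626]
tcp_rot: [0.997, -0.074, -0.0, 0.0]
contact_force: [-0.1, 0.2, -1.2]
opening: 0.034
finger_force: 40.4
```

Call:
jog_arm --plan '[{"gripper": 1,"twist": 0,"tx": 0,"ty": 0,"tz": 1},{"gripper": 1,"twist": 0,"tx": 0,"ty": 0,"tz": 1}]'

```text
clock: 6.27
tcp_pos: [0.5479, 0.3755, 0.2624]
tcp_rot: [0.997, -0.074, 0.001, -0.0]
contact_force: [1.4, -0.6, 1.9]
opening: 0.0336
finger_force: 40.6
```

Call:
jog_arm --plan '[{"gripper": 1,"twist": 0,"tx": 0,"ty": 0,"tz": 0.8},{"gripper": 1,"twist": 0,"tx": 0,"ty": 0,"tz": 0.8}]'

```text
clock: 6.43
tcp_pos: [0.5479, 0.3755, 0.2623]
tcp_rot: [0.997, -0.074, 0.001, -0.0]
contact_force: [0.6, -1.0, 5.1]
opening: 0.0334
finger_force: 41.0
```

Call:
jog_arm --plan '[{"gripper": 0.55,"twist": 0,"tx": 0,"ty": 0,"tz": 0},{"gripper": 0.5,"twist": 0,"tx": 0,"ty": 0,"tz": 0},{"gripper": 0.4,"twist": 0,"tx": 0,"ty": 0,"tz": 0},{"gripper": 0.3,"twist": 0,"tx": 0,"ty": 0,"tz": 0},{"gripper": 0.3,"twist": 0,"tx": 0,"ty": 0,"tz": 0}]'

```text
clock: 6.85
tcp_pos: [0.5474, 0.3757, 0.2607]
tcp_rot: [0.997, -0.074, -0.0, 0.0]
contact_force: [0.1, 0.5, -0.3]
opening: 0.0599
finger_force: 0.0
```

Call:
jog_arm --plan '[{"gripper": 0.3,"twist": 0,"tx": 0,"ty": 0,"tz": -10},{"gripper": 0.3,"twist": 0,"tx": 0,"ty": 0,"tz": -30},{"gripper": 0.3,"twist": 0,"tx": 0,"ty": 0,"tz": -60},{"gripper": 0.3,"twist": 0,"tx": 0,"ty": 0,"tz": -95},{"gripper": 0.3,"twist": 0,"tx": 0,"ty": 0,"tz": -110}]'

```text
clock: 7.27
tcp_pos: [0.5473, 0.3756, 0.3776]
tcp_rot: [0.997, -0.074, 0.003, -0.002]
contact_force: [-0.1, -0.0, 2.7]
opening: 0.06
finger_force: 0.0
```

```bash
python3 w.py w5; python3 - <<'E'
from h import *
from rig import snapshot
a=pickle.load(open('w5.pkl','rb'))[1]['image'][:,:,::-1][150:400,200:440]
s=snapshot('scene');pickle.dump(s,open('scene5.pkl','wb'));b=s['image'][:,:,::-1][90:215,370:450]
im=np.hstack([cv2.resize(np.ascontiguousarray(a),(480,500)),cv2.resize(np.ascontiguousarray(b),(320,500))])
cv2.imwrite('pics/c5.png',np.clip(im*1.6,0,255).astype('uint8'))
E
```

```text
7.2667 [0.5473 0.3756 0.3776] [ 0.9972 -0.074   0.003  -0.0021] 0.060009369398849675 [ 0.546  0.463  0.772 -0.     1.899  2.265] [[ 0.001 -0.945 -0.326  0.084]
 [ 1.     0.001  0.     0.001]
 [ 0.    -0.326  0.945 -0.07 ]
 [ 0.     0.     0.     1.   ]]
```

View pics/c5.png

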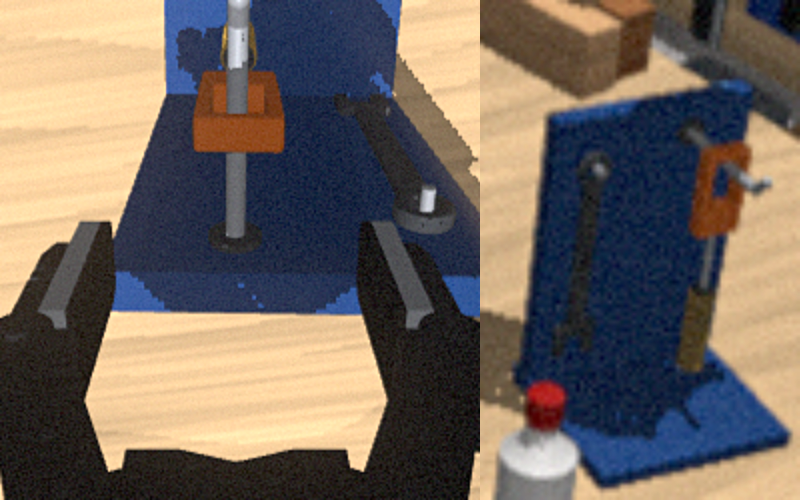

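The brush hangs by its eye on the straight part of the hook, clear of the board. Now over to the rods.

Call:
jog_arm --plan '[{"gripper": 0,"twist": 0,"tx": 2,"ty": 25,"tz": 0},{"gripper": 0,"twist": 0,"tx": 5,"ty": 64,"tz": 0},{"gripper": 0,"twist": 0,"tx": 8,"ty": 104,"tz": 0},{"gripper": 0,"twist": 0,"tx": 10,"ty": 144,"tz": 0},{"gripper": 0,"twist": 0,"tx": 12,"ty": 184,"tz": 0}]'

```text
clock: 7.78
tcp_pos: [0.5314, 0.1903, 0.37]
tcp_rot: [0.997, -0.074, -0.001, 0.0]
contact_force: [0.1, -0.4, 0.5]
opening: 0.0856
finger_force: 0.0
```

Call:
jog_arm --plan '[{"gripper": 0,"twist": 0,"tx": 2,"ty": 40,"tz": 0},{"gripper": 0,"twist": 0,"tx": 5,"ty": 80,"tz": 0},{"gripper": 0,"twist": 0,"tx": 8,"ty": 120,"tz": 0},{"gripper": 0,"twist": 0,"tx": 10,"ty": 160,"tz": 0},{"gripper": 0,"twist": 0,"tx": 12,"ty": 200,"tz": 0}]'

```text
clock: 8.2
tcp_pos: [0.5137, -0.0094, 0.3704]
tcp_rot: [0.997, -0.074, -0.001, 0.0]
contact_force: [0.7, -0.2, 0.8]
opening: 0.0852
finger_force: 0.0
```

Call:
jog_arm --plan '[{"gripper": 0,"twist": 0,"tx": 2,"ty": 40,"tz": 0},{"gripper": 0,"twist": 0,"tx": 5,"ty": 80,"tz": 0},{"gripper": 0,"twist": 0,"tx": 8,"ty": 120,"tz": 0},{"gripper": 0,"twist": 0,"tx": 10,"ty": 160,"tz": 0},{"gripper": 0,"twist": 0,"tx": 12,"ty": 200,"tz": 0}]'

```text
clock: 8.62
tcp_pos: [0.496, -0.209, 0.3704]
tcp_rot: [0.997, -0.074, -0.001, -0.0]
contact_force: [0.3, -0.1, -0.1]
opening: 0.0852
finger_force: 0.0
```

Call:
jog_arm --plan '[{"gripper": 0,"twist": -0.06,"tx": 3,"ty": 36,"tz": 0},{"gripper": 0,"twist": -0.12,"tx": 6,"ty": 72,"tz": 0},{"gripper": 0,"twist": -0.18,"tx": 9,"ty": 106,"tz": 0},{"gripper": 0,"twist": -0.25,"tx": 12,"ty": 132,"tz": 0},{"gripper": 0,"twist": -0.316,"tx": 13,"ty": 143,"tz": 0}]'

```text
clock: 9.03
tcp_pos: [0.4875, -0.3537, 0.3693]
tcp_rot: [0.996, 0.084, -0.001, -0.001]
contact_force: [-0.4, -0.5, 0.1]
opening: 0.0851
finger_force: 0.0
```

Call:
jog_arm --plan '[{"gripper": 0,"twist": 0,"tx": 0,"ty": 0,"tz": 0},{"gripper": 0,"twist": 0,"tx": 0,"ty": 0,"tz": 0}]'

```text
clock: 9.2
tcp_pos: [0.4884, -0.3506, 0.3701]
tcp_rot: [0.997, 0.082, -0.001, -0.001]
contact_force: [0.3, -0.4, -0.2]
opening: 0.0853
finger_force: 0.0
```

```bash
python3 w.py w6
```

```text
9.2 [ 0.4884 -0.3506  0.3701] [ 9.966e-01  8.240e-02 -6.000e-04 -7.000e-04] 0.08526021595809281 [-0.684  0.269  1.029  0.     1.845  0.722] [[ 0.001 -0.945 -0.326  0.084]
 [ 1.     0.001  0.     0.   ]
 [-0.    -0.326  0.945 -0.07 ]
 [ 0.     0.     0.     1.   ]]
```

View pics/w6.png

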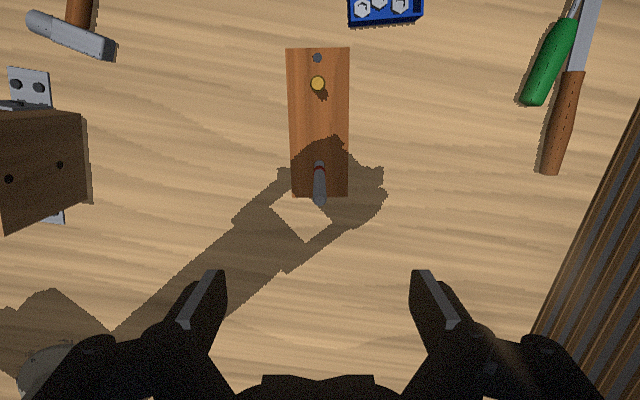

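The wrist view shows the banded rod with its top centre near (320,199) and band at (319,168), and the spare at (318,84).

```bash
python3 - <<'E'
from h import *
o,s=pickle.load(open('w6.pkl','rb'))
R=Ro.from_quat(o['tcp_rot']).as_matrix()
for p,z in [((320,199),.19),((319,168),.09),((318,84),.19)]:
    w=np.r_[ray(s,p,z),z];print(w.round(4),(R.T@(w-o['tcp_pos'])*1e3).round(1))
# refine rod silhouette: bright/gray columns per row
g=s['image'].astype(int)
for r in range(160,208,4): print(r,g[r,308:334].sum(1)//3)
E
```

```text
[ 0.4913 -0.3523  0.19  ] [  2.8   2.5 180.1]
[ 0.4948 -0.3512  0.09  ] [  6.5   2.1 280.1]
[ 0.5777 -0.3361  0.19  ] [ 90.7   0.7 180. ]
160 [39 34 38 32 29 35 38 34 37 43 44 43 40 42 37 29 40 40 39 40 36 37 35 38
 35 36]
164 [41 35 41 35 37 30 42 50 49 56 58 55 53 59 55 55 32 36 38 36 37 38 35 42
 34 33]
168 [39 41 39 38 36 30 24 21 19 23 26 36 39 34 17 18 32 38 40 37 45 38 39 42
 34 37]
172 [41 33 38 35 40 32 46 51 50 57 49 51 52 46 50 51 44 34 35 40 39 36 47 37
 38 38]
176 [36 37 37 36 41 33 53 51 61 57 53 47 50 49 54 51 55 39 34 35 37 33 36 38
 39 36]
180 [37 31 35 40 30 39 49 52 53 54 51 47 54 53 51 50 54 46 36 42 28 35 47 40
 37 39]
184 [41 39 33 40 35 43 55 55 56 57 50 51 59 49 53 52 56 41 39 42 44 31 37 38
 33 32]
188 [31 38 29 39 35 48 55 49 52 53 51 47 52 51 53 52 47 52 37 44 38 35 43 43
 35 31]
192 [45 35 36 41 38 51 54 45 51 51 52 46 54 55 50 55 55 53 39 44 45 39 39 40
 38 40]
196 [38 32 35 32 37 50 51 46 50 48 58 57 59 54 51 43 45 50 46 39 39 38 40 45
 37 38]
200 [115 115 116 123  79  42  52  58  54  60  60  49  56  57  63  60  60  48
  50  56  58  57  50  49  63  59]
204 [102  98  97 100 102 102  94  67  58  57  51  59  59  57  61  51  44  55
  53  48  54  56  49  55  57  52]
```

Call:
jog_arm --plan '[{"gripper": 0,"twist": 0,"tx": 2,"ty": 2.2,"tz": 25},{"gripper": 0,"twist": 0,"tx": 2,"ty": 2.2,"tz": 64},{"gripper": 0,"twist": 0,"tx": 2,"ty": 2.2,"tz": 104},{"gripper": 0.2,"twist": 0,"tx": 2,"ty": 2.2,"tz": 140},{"gripper": 0.3,"twist": 0,"tx": 2,"ty": 2.2,"tz": 156}]'

```text
clock: 9.67
tcp_pos: [0.4899, -0.3496, 0.2093]
tcp_rot: [0.996, 0.084, -0.003, -0.003]
contact_force: [-0.4, 0.1, -1.0]
opening: 0.0642
finger_force: 0.0
```

Call:
jog_arm --plan '[{"gripper": 0.5,"twist": 0,"tx": 0,"ty": 0,"tz": 0},{"gripper": 0.7,"twist": 0,"tx": 0,"ty": 0,"tz": 0},{"gripper": 0.78,"twist": 0,"tx": 0,"ty": 0,"tz": 0},{"gripper": 0.78,"twist": 0,"tx": 0,"ty": 0,"tz": 0},{"gripper": 0.78,"twist": 0,"tx": 0,"ty": 0,"tz": 0}]' --newtons 20

```text
clock: 10.08
tcp_pos: [0.4915, -0.3526, 0.2174]
tcp_rot: [0.996, 0.084, 0.001, 0.001]
contact_force: [-0.7, -0.8, -0.1]
opening: 0.019
finger_force: 0.0
```

```bash
python3 - <<'E'
from rig import get_obs
o=get_obs();print(o['tcp_pos'],o['tcp_rot'],o['opening'])
E
```

```text
[ 0.49149947 -0.35259206  0.21739812] [0.99647923 0.08381901 0.00133268 0.00131809] 0.01899017666320595
```

Call:
jog_arm --plan '[{"gripper": 0.85,"twist": 0,"tx": 0,"ty": 0,"tz": 0},{"gripper": 0.9,"twist": 0,"tx": 0,"ty": 0,"tz": 0},{"gripper": 1,"twist": 0,"tx": 0,"ty": 0,"tz": 0},{"gripper": 1,"twist": 0,"tx": 0,"ty": 0,"tz": 0},{"gripper": 1,"twist": 0,"tx": 0,"ty": 0,"tz": 0}]' --newtons 60

```text
clock: 10.5
tcp_pos: [0.4913, -0.3524, 0.2166]
tcp_rot: [0.996, 0.084, 0.001, 0.001]
contact_force: [0.0, 1.7, 6.4]
opening: 0.0102
finger_force: 58.5
```

Call:
jog_arm --plan '[{"gripper": 1,"twist": 0,"tx": 0,"ty": 0,"tz": 0},{"gripper": 1,"twist": 0,"tx": 0,"ty": 0,"tz": 0},{"gripper": 1,"twist": 0,"tx": 0,"ty": 0,"tz": 0},{"gripper": 1,"twist": 0,"tx": 0,"ty": 0,"tz": 0}]' --newtons 70

```text
clock: 10.83
tcp_pos: [0.4913, -0.3524, 0.2166]
tcp_rot: [0.996, 0.084, 0.001, 0.0]
contact_force: [-0.7, 1.6, 5.9]
opening: 0.0102
finger_force: 68.1
```

```bash
python3 - <<'E'
from rig import get_obs
o=get_obs();print(o['tcp_pos'],o['tcp_rot'],o['opening'],o['contact_force'],o['moment'])
E
```

```text
[ 0.49127358 -0.35239281  0.21664864] [9.96479121e-01 8.38352558e-02 8.98485254e-04 4.52070696e-04] 0.010188278597852304 [-0.67202632  1.5879428   5.94089088] [0.56720737 0.11254642 0.0109767 ]
```

Call:
jog_arm --plan '[{"gripper": 1,"twist": 0,"tx": 0,"ty": 0,"tz": -12},{"gripper": 1,"twist": 0,"tx": 0,"ty": 0,"tz": -40},{"gripper": 1,"twist": 0,"tx": 0,"ty": 0,"tz": -75},{"gripper": 1,"twist": 0,"tx": 0,"ty": 0,"tz": -115},{"gripper": 1,"twist": 0,"tx": 0,"ty": 0,"tz": -140}]'

```text
clock: 11.25
tcp_pos: [0.4907, -0.3524, 0.3601]
tcp_rot: [0.996, 0.084, 0.002, 0.002]
contact_force: [0.7, -1.0, 0.0]
opening: 0.0101
finger_force: 68.4
```

Call:
jog_arm --plan '[{"gripper": 1,"twist": 0,"tx": 1,"ty": -20,"tz": 0},{"gripper": 1,"twist": 0,"tx": 2,"ty": -60,"tz": 0},{"gripper": 1,"twist": 0,"tx": 3,"ty": -100,"tz": 0},{"gripper": 1,"twist": 0,"tx": 4,"ty": -140,"tz": 0},{"gripper": 1,"twist": 0,"tx": 5,"ty": -180,"tz": 0}]'

```text
clock: 11.67
tcp_pos: [0.465, -0.1726, 0.3554]
tcp_rot: [0.997, 0.083, 0.0, 0.0]
contact_force: [0.1, -0.0, -0.2]
opening: 0.0099
finger_force: 68.5
```

Call:
jog_arm --plan '[{"gripper": 1,"twist": 0,"tx": 1,"ty": -40,"tz": 0},{"gripper": 1,"twist": 0,"tx": 2,"ty": -80,"tz": 0},{"gripper": 1,"twist": 0,"tx": 3,"ty": -115,"tz": 0},{"gripper": 1,"twist": 0,"tx": 4,"ty": -145,"tz": 0},{"gripper": 1,"twist": 0,"tx": 4,"ty": -160,"tz": 0}]'

```text
clock: 12.08
tcp_pos: [0.4422, -0.0129, 0.356]
tcp_rot: [0.996, 0.085, 0.0, -0.0]
contact_force: [0.3, -0.1, -0.1]
opening: 0.0102
finger_force: 68.6
```

Call:
jog_arm --plan '[{"gripper": 1,"twist": 0,"tx": 0,"ty": 0,"tz": 0},{"gripper": 1,"twist": 0,"tx": 0,"ty": 0,"tz": 0},{"gripper": 1,"twist": 0,"tx": 0,"ty": 0,"tz": 0}]'

```text
clock: 12.33
tcp_pos: [0.4431, -0.0164, 0.3553]
tcp_rot: [0.997, 0.083, 0.0, 0.0]
contact_force: [-0.8, 0.0, -1.7]
opening: 0.01
finger_force: 68.6
```

```bash
python3 w.py w7; python3 - <<'E'
from h import *
from rig import snapshot
o,s=pickle.load(open('w7.pkl','rb'))
R=Ro.from_quat(o['tcp_rot']).as_matrix()
print('dest tool mm',(R.T@(np.array([.4365,.0262,.257])-o['tcp_pos'])*1e3).round(1))
for z in(54,100,140,207): print(z,proj(s,o['tcp_pos']+R@np.array([0,0,z/1e3])).round(1))
print('bore px',proj(s,np.array([.4365,.0262,.13])))
g=s['image'].astype(int)
# red band
m=(g[...,0]>1.8*g[...,1])&(g[...,0]>1.8*g[...,2])&(g[...,0]>35)
ys,xs=np.nonzero(m[:,250:390]);print('red',len(xs),xs.mean()+250,ys.mean(),ys.min(),ys.max())
sc=snapshot('scene');pickle.dump(sc,open('scene7.pkl','wb'))
E
```

```text
12.3333 [ 0.4431 -0.0164  0.3553] [9.965e-01 8.350e-02 1.000e-04 3.000e-04] 0.00998661197665608 [-1.200e-01 -1.870e-01  1.527e+00 -1.000e-03  1.801e+00  1.284e+00] [[ 0.001 -0.945 -0.326  0.084]
 [ 1.     0.001  0.     0.   ]
 [-0.    -0.326  0.945 -0.07 ]
 [ 0.     0.     0.     1.   ]]
dest tool mm [  0.6 -43.1  98.3]
54 [316.5 291.3]
100 [316.7 245.7]
140 [316.9 220.4]
207 [317.  192.7]
bore px [271.61005654 186.56177991]
red 184 318.44565217391306 208.72826086956522 1 237
```

```bash
python3 - <<'E'
from h import *
o,s=pickle.load(open('w7.pkl','rb'));sc=pickle.load(open('scene7.pkl','rb'))
p=[proj(sc,o['tcp_pos']+np.array([0,0,-z])) for z in(.03,.207)];print(p)
x,y=int(p[1][0])-20,int(min(p[0][1],p[1][1]))-5
a=s['image'][165:265,240:340,::-1];b=sc['image'][y:y+120,x:x+40,::-1];print(x,y)
im=np.hstack([cv2.resize(np.ascontiguousarray(a),(600,600),interpolation=cv2.INTER_CUBIC),cv2.resize(np.ascontiguousarray(b),(200,600),interpolation=cv2.INTER_CUBIC)])
cv2.imwrite('pics/c7.png',np.clip(im*2.,0,255).astype('uint8'))
E
```

```text
[array([289.59916836, 111.92145902]), array([291.11445284, 170.34705581])]
271 106
```

View pics/c7.png

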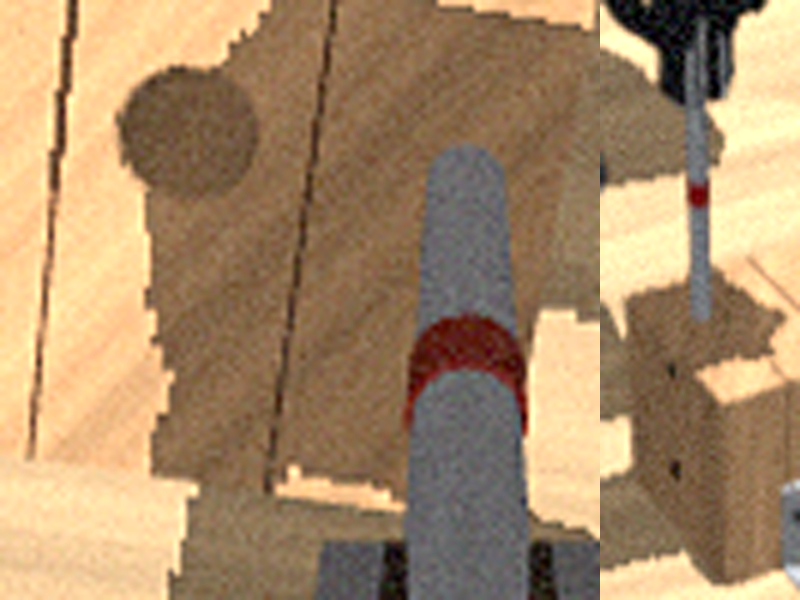

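The crop shows the bore's centre at full-image (271.1,186.5). The rod axis is at column ~317.3, its tip rim at crop (466,145), and the band edges are at crop rows 315 and 370 on the near side.

```bash
python3 - <<'E'
from h import *
o,s=pickle.load(open('w7.pkl','rb'));sc=pickle.load(open('scene7.pkl','rb'))
R=Ro.from_quat(o['tcp_rot']).as_matrix()
P=lambda x,y,z:proj(s,o['tcp_pos']+R@np.array([x,y,z]))
f=lambda u,v:np.array([240+(u+.5)/6-.5,165+(v+.5)/6-.5])
ob={207:f(466,145),134:f(466,315),120:f(466,370)}
for z,p in ob.items(): print(z,p.round(1),P(.006,0,z/1e3).round(1))
# fit dx, tilt, dz(length offset), dy
def F(q): return np.concatenate([P(.006+q[0]+q[1]*(z/1e3-.054),q[2],z/1e3+q[3])-p for z,p in ob.items()])
r=least_squares(F,[0,0,0,0],x_scale=[.001,.01,.001,.001]);print('dx,tilt,dy,dz',r.x,r.fun.round(2))
g=least_squares(lambda q:F([q[0],q[1],q[2],0]),[0,0,0],x_scale=[.001,.01,.001]);print('no dz',g.x,g.fun.round(2))
b=np.r_[ray(s,f(189,131),.13),.13];print('bore',b,(R.T@(b-o['tcp_pos'])*1e3).round(2))
# limbs of bore
e=np.array([np.r_[ray(s,f(*p),.13)] for p in[(119,131),(259,131),(189,66),(189,198)]]);print(e.round(4),np.linalg.norm(e[0]-e[1]),np.linalg.norm(e[2]-e[3]))
# scene: rod axis verticality
F2=lambda u,v:np.array([271+(u-600+.5)/5-.5,106+(v+.5)/5-.5])
print('scene band',F2(698,195),'tip',F2(702,318),[proj(sc,o['tcp_pos']-np.array([0,0,z])).round(1) for z in(.054,.127,.207)],'upper',F2(696,80))
E
```

```text
207 [317.2 188.8] [317.  186.3]
134 [317.2 217.1] [316.9 215.4]
120 [317.2 226.2] [316.8 223.2]
dx,tilt,dy,dz [ 0.03692748 -0.11499727  0.00030361 -0.07497764] [ 0.08 -0.   -0.01  0.   -0.04 -0.  ]
no dz [-0.00134677 -0.00519238  0.00025125] [ 0.06 -0.15 -0.01  0.73 -0.03 -0.58]
bore [0.43655848 0.02671109 0.13      ] [  0.71 -43.71 225.28]
[[0.4347 0.0376]
 [0.4384 0.0158]
 [0.4471 0.028 ]
 [0.4255 0.0254]] 0.0221825184525984 0.021721173368132275
scene band [290.2 144.6] tip [291.  169.2] [array([289.8, 120.4]), array([290.5, 145.2]), array([291.1, 170.3])] upper [289.8 121.6]
```

Call:
jog_arm --plan '[{"gripper": 1,"twist": 0,"tx": 1,"ty": -12,"tz": 0},{"gripper": 1,"twist": 0,"tx": 2,"ty": -28,"tz": 0},{"gripper": 1,"twist": 0,"tx": 2.8,"ty": -40,"tz": 0},{"gripper": 1,"twist": 0,"tx": 2.8,"ty": -44,"tz": 0},{"gripper": 1,"twist": 0,"tx": 2.8,"ty": -44,"tz": 0}]'

```text
clock: 12.85
tcp_pos: [0.4385, 0.028, 0.355]
tcp_rot: [0.996, 0.084, -0.0, 0.0]
contact_force: [1.0, -0.5, -1.0]
opening: 0.0099
finger_force: 68.6
```

Call:
jog_arm --plan '[{"gripper": 1,"twist": 0,"tx": 0,"ty": 0,"tz": 4},{"gripper": 1,"twist": 0,"tx": 0,"ty": 0,"tz": 8},{"gripper": 1,"twist": 0,"tx": 0,"ty": 0,"tz": 8},{"gripper": 1,"twist": 0,"tx": 0,"ty": 0,"tz": 8},{"gripper": 1,"twist": 0,"tx": 0,"ty": 0,"tz": 8}]'

```text
clock: 13.27
tcp_pos: [0.4384, 0.0278, 0.347]
tcp_rot: [0.997, 0.084, -0.0, 0.0]
contact_force: [-0.4, 0.7, -0.7]
opening: 0.0103
finger_force: 68.6
```

```bash
python3 w.py w8; python3 - <<'E'
from h import *
from rig import get_obs,snapshot
I=[];O=[]
for i in range(8):
    O.append(get_obs()['tcp_pos']);I.append(snapshot('wrist')['image'].astype(float))
print(np.mean(O,0),np.std(O,0))
m=np.mean(I,0);np.save('m8.npy',m)
o,s=pickle.load(open('w8.pkl','rb'));b=np.array([.43656,.0267,.13]);c=proj(s,b);print('bore px',c)
for dy in(-12,-9,-6,-3,0,4):
    r=int(round(c[1]))+dy;x0=int(c[0])-18;print(r,x0,(m[r,x0:x0+37].sum(1)/3).round().astype(int))
x=int(round(c[0]));print('col',x,[(r,int(m[r,x-1:x+2].mean())) for r in range(int(c[1])-22,int(c[1])+10)])
E
```

```text
13.2667 [0.4384 0.0278 0.347 ] [ 9.965e-01  8.350e-02 -1.000e-04  1.000e-04] 0.01026470940103817 [-0.021 -0.199  1.554 -0.     1.787  1.383] [[ 0.001 -0.945 -0.326  0.084]
 [ 1.     0.001  0.     0.   ]
 [-0.    -0.326  0.945 -0.07 ]
 [ 0.     0.     0.     1.   ]]
[0.43844199 0.028111   0.34719333] [1.73548736e-05 9.05315532e-05 3.07035474e-05]
bore px [317.90093485 191.67749919]
180 299 [55 56 57 56 58 56 59 59 60 55 56 55 55 57 60 58 57 54 52 53 53 53 56 55
 59 57 58 58 56 58 59 56 59 59 57 59 61]
183 299 [57 59 57 59 59 58 56 56 56 54 58 51 45 43 42 41 42 43 40 46 41 43 44 42
 41 43 48 54 58 59 58 56 56 59 60 61 63]
186 299 [58 58 58 55 56 53 57 54 54 46 41 41 40 38 43 43 44 44 44 44 44 42 43 41
 43 41 40 40 41 49 59 60 60 59 60 58 59]
189 299 [58 55 56 55 56 59 59 50 41 40 41 42 40 44 44 46 54 53 54 54 47 48 44 43
 41 43 39 42 40 38 42 55 59 60 57 57 60]
192 299 [54 53 58 57 55 54 53 44 39 41 42 40 44 55 55 55 57 54 54 54 54 54 55 56
 49 41 39 40 42 40 36 50 57 58 58 55 55]
196 299 [56 52 53 52 54 54 56 51 45 37 41 43 52 53 54 56 54 55 55 54 55 55 53 54
 54 43 37 40 41 40 45 54 58 55 54 54 52]
col 318 [(169, 111), (170, 111), (171, 96), (172, 48), (173, 54), (174, 56), (175, 56), (176, 56), (177, 55), (178, 54), (179, 54), (180, 52), (181, 43), (182, 44), (183, 42), (184, 43), (185, 42), (186, 43), (187, 42), (188, 44), (189, 51), (190, 55), (191, 55), (192, 54), (193, 54), (194, 54), (195, 54), (196, 54), (197, 53), (198, 53), (199, 53), (200, 54)]
```

```bash
python3 - <<'E'
from h import *
o,s=pickle.load(open('w8.pkl','rb'));R=Ro.from_quat(o['tcp_rot']).as_matrix()
t=lambda p,z:(R.T@(np.r_[ray(s,p,z),z]-o['tcp_pos'])*1e3).round(2)
zt=o['tcp_pos'][2]-.2066
print('tip rim',t((317.4,188.6),zt),'bore rim',t((317.7,180.4),.13))
# subpixel edges at threshold using mean image, several rows
m=np.load('m8.npy').mean(2);m=cv2.GaussianBlur(m,(1,3),0)
col=m[:,316:320].mean(1);print([(r,round(col[r],1)) for r in (179,180,181,187,188,189,190)])
print([(c,round(m[190:195,c].mean(),1)) for c in (304,305,306,307,310,311,312,313,321,322,323,324,328,329,330,331)])
E
```

```text
tip rim [  3.97   0.33 206.6 ] bore rim [  8.81   0.6  217.  ]
[(179, np.float64(54.2)), (180, np.float64(50.7)), (181, np.float64(45.5)), (187, np.float64(43.5)), (188, np.float64(46.1)), (189, np.float64(51.2)), (190, np.float64(54.7))]
[(304, np.float64(54.8)), (305, np.float64(54.0)), (306, np.float64(46.8)), (307, np.float64(38.1)), (310, np.float64(41.1)), (311, np.float64(44.2)), (312, np.float64(50.7)), (313, np.float64(52.9)), (321, np.float64(52.8)), (322, np.float64(52.0)), (323, np.float64(47.4)), (324, np.float64(41.5)), (328, np.float64(37.6)), (329, np.float64(38.0)), (330, np.float64(51.4)), (331, np.float64(56.9))]
```

Call:
jog_arm --plan '[{"gripper": 1,"twist": 0,"tx": -0.1,"ty": 0.5,"tz": 0},{"gripper": 1,"twist": 0,"tx": -0.1,"ty": 0.5,"tz": 5},{"gripper": 1,"twist": 0,"tx": -0.1,"ty": 0.5,"tz": 13},{"gripper": 1,"twist": 0,"tx": -0.1,"ty": 0.5,"tz": 23},{"gripper": 1,"twist": 0,"tx": -0.1,"ty": 0.5,"tz": 33}]'

```text
clock: 14.13
tcp_pos: [0.4383, 0.0277, 0.3126]
tcp_rot: [0.996, 0.084, -0.0, -0.0]
contact_force: [-0.7, 0.5, -0.6]
opening: 0.01
finger_force: 68.6
```

Call:
jog_arm --plan '[{"gripper": 1,"twist": 0,"tx": 0,"ty": 0,"tz": 10},{"gripper": 1,"twist": 0,"tx": 0,"ty": 0,"tz": 20},{"gripper": 1,"twist": 0,"tx": 0,"ty": 0,"tz": 30},{"gripper": 1,"twist": 0,"tx": 0,"ty": 0,"tz": 40},{"gripper": 1,"twist": 0,"tx": 0,"ty": 0,"tz": 48}]'

```text
clock: 14.55
tcp_pos: [0.4382, 0.0277, 0.2646]
tcp_rot: [0.996, 0.084, -0.001, -0.0]
contact_force: [0.5, 0.2, -1.5]
opening: 0.0102
finger_force: 68.6
```

Call:
jog_arm --plan '[{"gripper": 1,"twist": 0,"tx": 0,"ty": 0,"tz": 5},{"gripper": 1,"twist": 0,"tx": 0,"ty": 0,"tz": 8.5},{"gripper": 1,"twist": 0,"tx": 0,"ty": 0,"tz": 9.6},{"gripper": 1,"twist": 0,"tx": 0,"ty": 0,"tz": 9.6},{"gripper": 1,"twist": 0,"tx": 0,"ty": 0,"tz": 9.6}]'

```text
clock: 14.97
tcp_pos: [0.4386, 0.0277, 0.2569]
tcp_rot: [0.996, 0.084, 0.0, 0.0]
contact_force: [-0.2, -0.5, -1.6]
opening: 0.0104
finger_force: 68.6
```

```bash
python3 w.py w9; python3 - <<'E'
from h import *
from rig import get_obs,snapshot
I=[];O=[];C=[]
for i in range(8):
    O.append(get_obs()['tcp_pos']);I.append(snapshot('wrist')['image'].astype(float));C.append(get_obs()['contact_force'])
S=[snapshot('scene') for i in range(6)];sm=np.mean([x['image'].astype(float) for x in S],0);np.save('sm9.npy',sm)
print(np.mean(O,0),np.std(O,0),np.mean(C,0))
m=np.mean(I,0);np.save('m9.npy',m)
o,s=pickle.load(open('w9.pkl','rb'));b=np.array([.43656,.0267,.13]);c=proj(s,b);print('bore px',c,'exp band top/bot centre',proj(s,b+[0,0,.007]))
for dy in(-12,-8,-4,0,5,10):
    r=int(round(c[1]))+dy;x0=int(c[0])-24;print(r,x0,(m[r,x0:x0+49].sum(1)/3).round().astype(int).tolist())
x=int(round(c[0]));print('col',x,[(r,m[r,x-1:x+2].mean(0).round().astype(int).tolist()) for r in range(int(c[1])-20,int(c[1])+22)])
p=proj(S[0],b);print('scene',p);x=int(round(p[0]));print([(r,sm[r,x-1:x+2].mean(0).round().astype(int).tolist()) for r in range(int(p[1])-10,int(p[1])+8)])
E
```

```text
14.9667 [0.4386 0.0277 0.2569] [9.965e-01 8.380e-02 4.000e-04 1.000e-04] 0.010405942987476774 [-0.021 -0.176  1.713 -0.     1.604  1.382] [[ 0.001 -0.945 -0.326  0.084]
 [ 1.     0.001  0.     0.   ]
 [-0.    -0.326  0.945 -0.07 ]
 [ 0.     0.     0.     1.   ]]
[0.43850618 0.02767052 0.25681031] [6.09688216e-05 9.19346352e-06 1.66233784e-04] [ 0.02915812 -0.01741165 -1.11292354]
bore px [317.72523325 230.77269657] exp band top/bot centre [317.73329463 235.11522337]
219 293 [57, 59, 58, 58, 60, 60, 57, 57, 55, 56, 55, 56, 57, 54, 46, 43, 46, 53, 35, 21, 24, 24, 26, 25, 24, 24, 22, 24, 22, 18, 33, 48, 55, 43, 43, 50, 57, 57, 58, 59, 58, 61, 57, 61, 60, 61, 62, 62, 59]
223 293 [59, 58, 58, 55, 55, 55, 54, 56, 57, 56, 49, 43, 41, 39, 46, 35, 22, 22, 26, 22, 25, 24, 29, 23, 24, 24, 28, 26, 22, 22, 24, 22, 25, 24, 41, 41, 40, 37, 41, 52, 58, 60, 62, 61, 62, 58, 58, 58, 59]
227 293 [54, 56, 56, 56, 56, 56, 59, 55, 51, 41, 36, 38, 40, 41, 45, 23, 18, 25, 27, 32, 46, 59, 57, 56, 57, 56, 58, 50, 51, 40, 31, 24, 24, 23, 27, 39, 42, 39, 40, 39, 45, 53, 58, 58, 58, 56, 56, 56, 59]
231 293 [54, 5
[... 1202 characters left out ...]
51, 51, 51]), (239, [53, 52, 54]), (240, [51, 52, 52]), (241, [53, 52, 53]), (242, [51, 51, 52]), (243, [52, 52, 53]), (244, [52, 51, 53]), (245, [52, 52, 52]), (246, [51, 50, 52]), (247, [51, 52, 53]), (248, [50, 51, 51]), (249, [50, 50, 52]), (250, [50, 50, 51]), (251, [52, 51, 53])]
scene [303.90239169 170.4776422 ]
[(160, [57, 59, 60]), (161, [56, 57, 59]), (162, [58, 59, 61]), (163, [59, 59, 61]), (164, [58, 58, 59]), (165, [60, 61, 62]), (166, [60, 62, 64]), (167, [56, 57, 59]), (168, [59, 47, 47]), (169, [57, 20, 20]), (170, [57, 9, 9]), (171, [60, 23, 16]), (172, [68, 47, 34]), (173, [67, 52, 36]), (174, [66, 52, 37]), (175, [80, 62, 44]), (176, [120, 94, 69]), (177, [135, 105, 77])]
```

```bash
python3 - <<'E'
from h import *
o,s=pickle.load(open('w9.pkl','rb'));R=Ro.from_quat(o['tcp_rot']).as_matrix()
u=R[:,0]*[1,1,0];b=np.array([.43656,.0267,.13])
sc=pickle.load(open('scene7.pkl','rb'))
q=lambda x,z:proj(s,b+u*x+[0,0,z])[1]
print('pred rim',q(.011,0),'band lo',q(.006,-.007),'band hi',q(.006,.007),'drow/dx',q(.007,.007)-q(.006,.007),'drow/dz',q(.006,.008)-q(.006,.007))
cam=-sc['R'].T@sc['t'];v=(cam-b)*[1,1,0];v/=np.linalg.norm(v)
k=lambda r,z:proj(sc,b+v*r+[0,0,z])
print('scene rim',k(.011,0),'band hi',k(.006,.007),'rodtop?',k(.006,.008)-k(.006,.007))
m=np.load('m9.npy');a=m[:,315:321].mean(1)
print('G profile',[(r,round(a[r,1],1)) for r in range(213,230)])
sm=np.load('sm9.npy');print([(r,sm[r,302:306].mean(0).round(0).tolist()) for r in range(165,175)])
# full ellipse rim fit in the scene/wrist not needed
E
```

```text
pred rim 215.30194626295742 band lo 218.53325776102344 band hi 226.51286180908818 drow/dx -1.449602998330846 drow/dz 0.6094579812860559
scene rim [303.91739653 172.69880573] band hi [303.89648549 169.60334828] rodtop? [-0.00201667 -0.29852782]
G profile [(213, np.float64(55.0)), (214, np.float64(55.1)), (215, np.float64(53.0)), (216, np.float64(46.7)), (217, np.float64(43.4)), (218, np.float64(12.2)), (219, np.float64(15.0)), (220, np.float64(15.4)), (221, np.float64(16.0)), (222, np.float64(15.7)), (223, np.float64(17.1)), (224, np.float64(14.4)), (225, np.float64(16.1)), (226, np.float64(32.9)), (227, np.float64(55.7)), (228, np.float64(53.7)), (229, np.float64(52.8))]
[(165, [60.0, 59.0, 58.0]), (166, [61.0, 60.0, 58.0]), (167, [58.0, 55.0, 55.0]), (168, [59.0, 44.0, 42.0]), (169, [57.0, 22.0, 19.0]), (170, [57.0, 13.0, 11.0]), (171, [60.0, 27.0, 19.0]), (172, [69.0, 49.0, 36.0]), (173, [68.0, 53.0, 37.0]), (174, [67.0, 52.0, 37.0])]
```

```bash
python3 -c "
from rig import sign_off
print(sign_off())"
```

```text
the job is handed in; nothing more can be done
None
```

The job is handed in at about 16 s on the clock. The brush hangs by its eye on the free hook, and the gripper holds the red-banded rod upright in the bore. By the last images it is centred to about 0.5 mm, with the middle of the band within about 1 mm of the top of the wood.

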